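Roll the pump pin home against the stop of the seating gauge

ROBOT

A 7-joint arm with a two-finger parallel gripper is mounted at the origin on the work surface. World frame = base frame: x ahead of the robot, y to its left, z up, the work surface at z = 0. Lengths are in m, angles in rad, forces in N, time in s.
With the tool pointing down it reaches from about 0.35 to 0.9 m from the base axis. Payload 7.2 kg.
Tool frame: the origin (TCP) lies at the very end of the fingers, on their centre line; the grasp point (between the pads) lies 19 mm behind it; z points along the fingers, y is the line along which they close (so a half turn about z gives the same grasp; the last joint's range is limited). The gripper opens to 88 mm and grips with 3 to 60 N. Pads are 20 mm wide; open, the fingers measure 115 mm over their backs; the gripper's body (75 mm by 178 mm) begins 61 mm behind the grasp point.
Start: joints at [-1.246, 0.411, -0.013, 1.596, 0.006, 1.134, -0.082], TCP at [0.239, 0.577, 0.223] pointing down, gripper open.
Joint ranges: [-2.95, 2.95], [-0.29, 1.99], [-1.47, 1.44], [0.14, 2.54], [-1.03, 4.17], [0.13, 1.85], [-2.86, 2.86]. Speed limits (rad/s): [2.39, 2.39, 3.01, 3.01, 3.14, 3.14, 3.14].

INTERFACE

Orientations are given as a unit quaternion [w, x, y, z].
In Python, from workcell import * gives the robot as it stands. The module is installed in compiled form; this text tells all that it offers.
- The arm moves only by the tool arm_command, never from a script. Its argument "plan" is a list that holds one entry, the list of rows, each a list of 4 numbers: the shift along the tool's x, y, z in m, then the turn about the tool's z in degrees. In form: [[[tx, ty, tz, turn], ...]]. A call has exactly 8 rows; each row is the pose to reach, as a shift and turn from the pose commanded when the call began, along the tool's axes at that moment; what a row does not reach only later rows make up. A row lasts 1/8 s, in which the tool goes at most 62.5 mm and 10.7 degrees, less where a joint would pass 70% of its speed; a pose out of reach is approached as far as the arm can. A call with a gripper value outside its range is refused whole. "fingers" is the finger opening in m, from 0 to 0.0878, set as the call begins (left out, the last holds). The fingers move at their own pace and stop on an object; the grip force is fixed at half the most. Time passes only in rows, so rows that repeat a pose let the fingers close, or fill a call up. It gives the time, the measured TCP pose, the force, the opening and the grip force at its end, in the units of the state.
- read_state(): the state, without advancing time (a new reading comes with each control period).
- capture(name): name is "side" or "top"; returns the picture (384x512x3 uint8, blue, green, red); there is no depth.
- camera_params(name): a dict with "K" (3x3 intrinsics, pixels), "D" ([k1, k2, p1, p2, k3] as OpenCV has them; the pictures are not rectified), "R" (3x3) and "t" (3): a world point X has camera coordinates R X + t. Camera axes: x right, y down, z forward; pixel columns grow to the right and rows downward; lengths in m; the calibration is good to about 2 mm. A picture is of the moment at which its call begins. camera_params takes no time and is no camera call.
- hand_in(): hands the job in; it is judged then, once.
The state is a dict: "t": time; "joint_positions": joint angles; "joint_vel": joint speeds; "effort": joint torques, N m; "eef_pos": TCP position; "eef_rot": TCP orientation; "contact_force": force on the tool from outside, world axes, zero at the start; "ft_torque": the same for the moment, N m; "width": finger opening in m; "grasp_force": force on a finger pad.
Only numpy, scipy, OpenCV 4.12 (cv2) and the standard library are available. Lean on these libraries where they do the work, as an engineer would, in place of code of your own. Each camera call takes 0.05 s, during which the arm holds its last target. There are 200 camera calls.

TASK

Roll the loose steel pin along the deck of the seating gauge by pushing its side, without lifting it off the deck, under the sprung brass shoe until it meets the anvil's stop plate, which you must find by feel. Keep pressing the pin home against it for about a second with a push of about 14 N, never pushing the pin with more than 18 N. Then back off and leave the pin squarely against the plate, with the other parts on the bench undisturbed.

Things in the scene. Friction and masses are not known exactly. Their poses are not given: they have to be found in the camera images.
- pin: The loose pump pin: a plain hollow bare-steel cylinder, 50 mm diameter, 100 mm long, about 0.65 kg, lightly oiled, a black bore mark on each end. It lies across the gauge's deck. Origin at its centre (mid-length, on its axis); its y axis runs along the cylinder; x and z turn as it rolls.
- gauge: Seating gauge, fixed: flat steel deck, top 15 mm above the bench, x -165 to 60 mm, 154 mm wide (y). Origin on the bench; x points from the open near end to bridge and anvil (the way to roll), z up. The pin's axis is at x = -12 to 0 mm when home. Side rails 10 mm high, x -165 to -10, inner faces y +-60 mm; lip 5 mm high across the near end, x -161 to -153. Open above for x below -23 mm.
- bridge (a point): Centre of the top of the gauge's grey bridge, 88 mm above the bench, at gauge x = 16 mm. The beam covers gauge x = -5 to 37 mm, y = +-75 mm, underside 78 mm above the bench; its two posts stand at x = -5 to 29 mm, inner faces at y = +-61 mm.
- anvil: Anvil: dark steel block 90 x 14 x 34 mm (y, x, z) on the deck under the bridge; origin at the middle of its near face's lower edge, axes as the gauge's. It carries the stop plate, 90 mm wide, 34 mm high, on a set screw: the plate's near face, which the pin must meet, is jammed anywhere from 9 to 21 mm in front of the block (x = -9 to -21 mm), is not measured and must be felt. It is rigid.
- shoe (a joint): Lift (m) of the brass hold-down shoe, 60 mm wide (y), under the bridge, sprung down. 0 = down: flat sole 47 mm above the deck, gauge x -17 to 12 mm, sloping up 20 degrees from x = -17 to -22. The pin meets it with its axis at about x = -30, lifts it 3 mm and is held by its drag. Pushing in takes about 3 to 10 N, varying with the oil; then, at the stop plate, the push rises at once.
- race: Bystander: steel bearing race (ring), 56 mm outside diameter, 18 mm high, lying beside the gauge. Origin at the centre of its underside.
- bush: Bystander: brass bush (short tube), 40 mm diameter, 35 mm high, standing beside the gauge. Origin at the centre of its underside.
- plunger: Bystander: dark steel pump plunger, 28 mm diameter, 80 mm high, standing upright beside the gauge. Origin at the centre of its underside.
- spanner: Bystander: steel spanner 170 mm long lying flat beyond the gauge. Origin at the middle of its underside; x along it.
- flange: Bystander: blue pump flange, 80 mm diameter, 34 mm high with its hub, lying beside the gauge. Origin at the centre of its underside.
There are look-alikes about, which are no part of the job. What is shaped like the pin but pink or red is not meant.

How it is judged:
By the outcome, as a careful person would: the job done as asked, in the order asked, and still so for the second after the job is handed in, with the robot touching nothing.
It also fails if it takes over 72 s, if anything falls off the work surface, if the arm or the gripper's body presses on something with over 40 N, if the wrist force passes 120 N, or if a joint passes its speed limit or range.

## Working session

There is one attempt and no reset: what is moved stays moved. The work goes in short steps, Python scripts to look and compute and a tool call to move; the robot and the scene stay as the last step left them, time stands still between calls to the robot, and variables do not carry over. Pictures are saved under pics/ and viewed, at most 10 in all, crops included, and the job is handed in when it is done.

Besides the shell and the picture viewer there is one more tool, called after "Request:" by a JSON object that holds its "name" and its "arguments". arm_command: Moves the arm, as the interface text tells. Its arguments: {"type":"object","properties":{"plan":{"type":"array"},"fingers":{"type":"number"}},"required":["plan"]}

```bash
mkdir -p pics; python3 - <<'E'
from workcell import *
import cv2
for n in("side","top"):
    cv2.imwrite(f"pics/{n}0.png",capture(n)); p=camera_params(n); print(n,p)
s=read_state(); print(s)
E
```

```text
side {'K': array([[443.32543035,   0.        , 255.53230351],
       [  0.        , 443.32543035, 188.39359015],
       [  0.        ,   0.        ,   1.        ]]), 'D': array([-0.03492008,  0.        ,  0.        ,  0.        ,  0.        ]), 'R': array([[-0.97501054, -0.22114737,  0.02117287],
       [-0.15614305,  0.61436717, -0.77341602],
       [ 0.158031  , -0.75739476, -0.63354509]]), 't': array([0.56194809, 0.14153948, 1.04636387])}
top {'K': array([[400.75065462,   0.        , 258.53043255],
       [  0.        , 400.75065462, 196.20568729],
       [  0.        ,   0.        ,   1.        ]]), 'D': array([-0.07427281,  0.        ,  0.        ,  0.        ,  0.        ]), 'R': array([[ 2.76524226e-05, -9.99986778e-01,  5.14221471e-03],
       [-9.86473883e-01, -8.70182190e-04, -1.63916200e-01],
       [ 1.63918507e-01, -5.06812783e-03, -9.86460864e-01]]), 't': array([0.04225623, 0.58561842, 0.80981113])}
{'t': 0.1, 'joint_positions': array([-1.24620902,  0.41177284, -0.01271044,  1.59696787,  0.00562713,
        1.13428547, -0.08219133]), 'joint_vel': array([ 0.00098436, -0.00287134, -0.00122277, -0.00150542, -0.0001399 ,
       -0.00047124, -0.00014581]), 'effort': array([ 2.23034476e-03, -5.89093745e+01,  6.43705856e-01, -2.91706413e+01,
       -5.37036604e-02,  1.44097165e-02,  5.65248354e-05]), 'eef_pos': array([0.23909884, 0.57696546, 0.22191943]), 'eef_rot': array([-7.51069120e-05,  1.95112475e-01,  9.80780625e-01, -6.94891335e-04]), 'contact_force': array([-0.03758198,  0.32666641,  0.07040148]), 'ft_torque': array([0.00347637, 0.0059229 , 0.03910198]), 'grasp_force': 0.0, 'width': 0.08773378821438622}
```

View pics/top0.png

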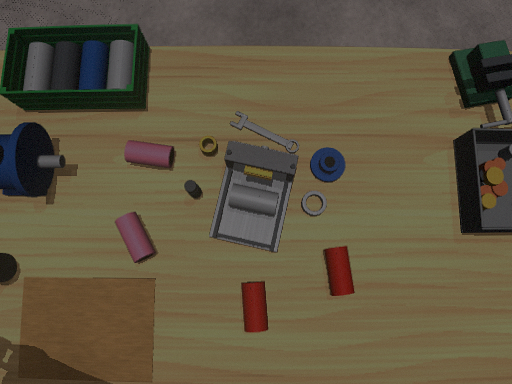

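View pics/side0.png

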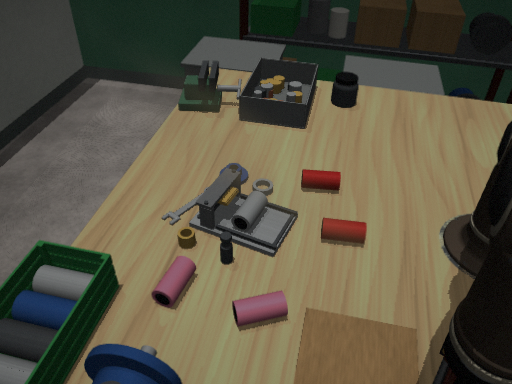

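The top view shows the gauge at about (255,195), with the bridge at (262,158), the shoe at (258,172) and the pin at (254,200). The side view shows the same layout with the pin at (250,211). Next I'll zoom in for the corner positions.

```bash
python3 - <<'E'
import cv2
a=cv2.imread("pics/top0.png")[130:260,200:330]; b=cv2.imread("pics/side0.png")[155:265,160:310]
f=lambda a,k:cv2.convertScaleAbs(cv2.resize(a,None,fx=k,fy=k,interpolation=cv2.INTER_CUBIC),alpha=1.6)
cv2.imwrite("pics/topz.png",f(a,4.6)); cv2.imwrite("pics/sidez.png",f(b,5))
E
```

```text
(no output)
```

View pics/topz.png

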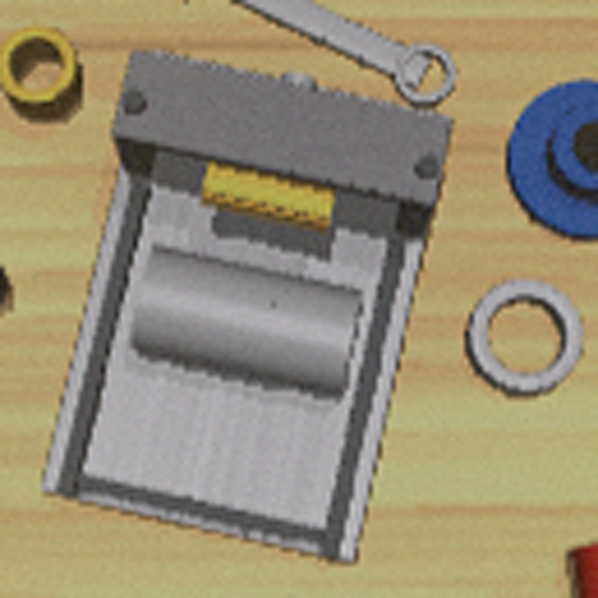

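View pics/sidez.png

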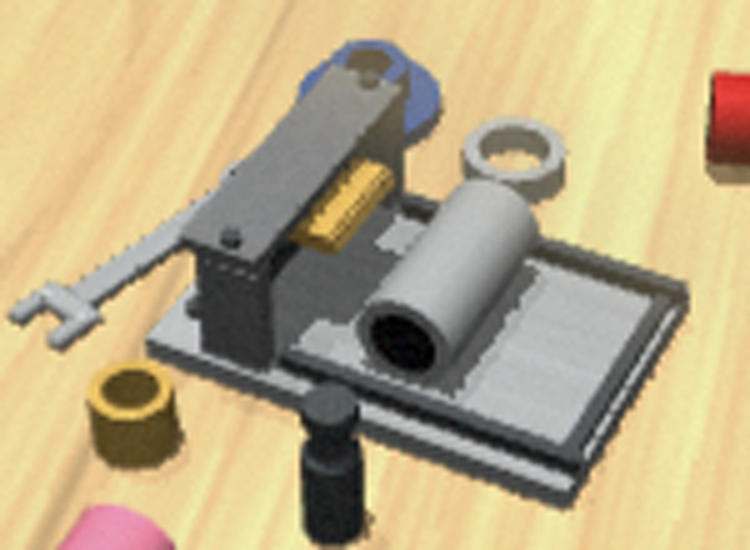

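The top zoom shows the near deck corners at (45,490) and (355,562). The bridge-top corners are at (133,52), (453,118), (435,212) and (115,135), and the pin outline at (152,245), (360,290), (347,395) and (132,352). The side zoom shows the bore centre at (405,337) and the near deck corner at (572,505). The pin is slightly off square.

```bash
cat > h.py <<'E'
from workcell import *
import numpy as np, cv2
def ray(n,u,v,z):
    p=camera_params(n); x,y=cv2.undistortPoints(np.array([[[u,v]]],float),p["K"],p["D"])[0,0]
    c=-p["R"].T@p["t"]; d=p["R"].T@np.array([x,y,1]); return (c+d*(z-c[2])/d[2])
T=lambda u,v,z:ray("top",200+(u+.5)/4.6-.5,130+(v+.5)/4.6-.5,z)[:2]
S=lambda u,v,z:ray("side",160+(u+.5)/5-.5,155+(v+.5)/5-.5,z)[:2]
E
python3 - <<'E'
from h import *
obs=[(T(45,490,.015),(-.165,.077)),(T(355,562,.015),(-.165,-.077)),(T(133,52,.088),(.037,.075)),(T(453,118,.088),(.037,-.075)),(T(435,212,.088),(-.005,-.075)),(T(115,135,.088),(-.005,.075)),(S(572,505,.015),(-.165,.077)),(S(688,290,.025),(-.165,-.070))]
W=np.array([o[0] for o in obs]);G=np.array([o[1] for o in obs])
def fit(W,G):
    gm,wm=G.mean(0),W.mean(0);a=(G-gm);b=(W-wm)
    th=np.arctan2((a[:,0]*b[:,1]-a[:,1]*b[:,0]).sum(),(a*b).sum())
    R=np.array([[np.cos(th),-np.sin(th)],[np.sin(th),np.cos(th)]]);return th,R,wm-R@gm
th,R,t=fit(W[:6],G[:6]);print("top",np.degrees(th),t);print(np.round((W-t)@R-G,4).tolist())
# pin silhouette: tangent planes through the top camera; axis at z=.040
p=camera_params("top");c=-p["R"].T@p["t"]
g=lambda w:(w-t)@R
for nm,a,b in(("left",(152,245),(132,352)),("right",(360,290),(347,395))):
    # far & near rays at z=.04 in gauge frame; axis by bisecting rays
    A=g(T(*a,.04));B=g(T(*b,.04));C=g(c[:2]);h=c[2]-.04
    al=[np.arctan2(q[0]-C[0],h) for q in(A,B)];print(nm,A,B,"axis x",C[0]+h*np.tan(sum(al)/2))
q=g(S(405,337,.04));print("bore side",q)
print("race,flange,plunger(side),bush",g(T(525,338,.018)),g(T(590,143,.034)),g(S(333,400,.08)),g(T(40,65,.035)))
E
```

```text
top -12.732419518024605 [0.64514457 0.04038204]
[[0.0015, -0.0015], [0.0009, 0.0012], [-0.0016, -0.0003], [0.0004, 0.0015], [-0.002, 0.0005], [0.0008, -0.0014], [-0.0052, 0.0077], [-0.0029, 0.0081]]
left [-0.04099278  0.05056531] [-0.09274109  0.04791572] axis x -0.0669831512807835
right [-0.04033343 -0.04990783] [-0.09026239 -0.05457388] axis x -0.0654073514726769
bore side [-0.06579258  0.04467752]
race,flange,plunger(side),bush [-0.04162966 -0.1327972 ] [ 0.05566935 -0.14296855] [-0.07498523  0.13074553] [0.03438394 0.12456648]
```

```bash
cat >> h.py <<'E'
th=np.radians(-12.73);R2=np.array([[np.cos(th),-np.sin(th)],[np.sin(th),np.cos(th)]]);O=np.array([.6451,.0404])
from scipy.spatial.transform import Rotation as Ro
def st():
    s=read_state();w=s["eef_rot"];M=Ro.from_quat([*w[1:],w[0]]).as_matrix();p=s["eef_pos"]
    f=s["contact_force"];print("t",s["t"],"gauge",np.round((p[:2]-O)@R2*1e3,1),"z",round(p[2]*1e3,1),"yaw err deg",round(np.degrees(np.arctan2(-M[1,0],-M[0,0])-th),2),"F gauge",np.round(f[:2]@R2,2),round(f[2],2),"Mz",s["ft_torque"],"w",s["width"]);return p,M
def to(x,y,z):
    p,M=st();t=np.array([*(O+R2@[x,y]),z]);print("shift",np.round(M.T@(t-p),4))
E
python3 -c "
from h import *
to(-.12,-.001,.2)"
```

```text
t 0.1 gauge [-514.3  433.9] z 221.9 yaw err deg -9.77 F gauge [-0.11  0.31] 0.07 Mz [0.00347637 0.0059229  0.03910198] w 0.08773378821438622
shift [-0.4624 -0.3616  0.0225]
```

Request:
{"name": "arm_command", "arguments": {"plan": [[[-0.03,-0.025,0,-2],[-0.07,-0.055,0,-4],[-0.115,-0.09,0,-6],[-0.16,-0.125,0,-8],[-0.205,-0.16,0,-9.8],[-0.25,-0.195,0,-9.8],[-0.285,-0.223,0,-9.8],[-0.31,-0.243,0,-9.8]]], "fingers": 0.068}}

```text
t: 1.1
eef_pos: [0.4334, 0.2319, 0.2225]
eef_rot: [-0.0, 0.112, 0.994, -0.0]
contact_force: [-0.1, -0.2, 0.1]
width: 0.0682
grasp_force: 0.0
```

```bash
python3 -c "
from h import *
to(-.12,-.001,.12)"
```

```text
t 1.1 gauge [-248.7  140.1] z 222.5 yaw err deg -0.1 F gauge [-0.04 -0.19] 0.06 Mz [ 0.01635747 -0.00720079  0.04080183] w 0.06815606213921908
shift [-0.1289 -0.1409  0.1026]
```

Request:
{"name": "arm_command", "arguments": {"plan": [[[-0.02,-0.022,0,0],[-0.045,-0.05,0,0],[-0.075,-0.082,0.02,0],[-0.1,-0.11,0.04,0],[-0.118,-0.129,0.06,0],[-0.129,-0.141,0.08,0],[-0.129,-0.141,0.095,0],[-0.129,-0.141,0.1025,0]]]}}

```text
t: 2.1
eef_pos: [0.5266, 0.069, 0.1192]
eef_rot: [-0.001, 0.11, 0.994, -0.0]
contact_force: [-0.8, -0.6, -1.0]
width: 0.0676
grasp_force: 0.0
```

```bash
python3 - <<'E'
from h import *
for n in("side","top"): cv2.imwrite(f"pics/{n}1.png",capture(n))
a=cv2.imread("pics/top1.png")[130:270,190:330]; b=cv2.imread("pics/side1.png")[130:270,170:310]
f=lambda a:cv2.convertScaleAbs(cv2.resize(a,(400,400),interpolation=cv2.INTER_CUBIC),alpha=1.6)
cv2.imwrite("pics/both1.png",np.hstack([f(a),f(b)]))
to(-.12,-.001,.034)
E
```

```text
t 2.2 gauge [-121.9    2.1] z 119.5 yaw err deg 0.1 F gauge [0.65 0.28] 0.15 Mz [0.04199371 0.00226002 0.02049233] w 0.06843618445425033
shift [-0.002  -0.0031  0.0855]
```

View pics/both1.png

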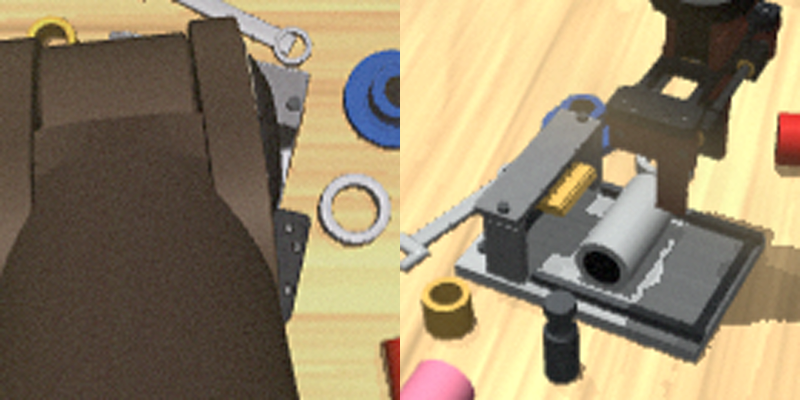

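The gripper hangs behind the pin, over the open deck. The side half of the view shows the finger at (680,190) and the bore at (602,265), so I'll go down.

Request:
{"name": "arm_command", "arguments": {"plan": [[[-0.001,-0.002,0.012,0],[-0.002,-0.003,0.025,0],[-0.002,-0.003,0.04,0],[-0.002,-0.003,0.055,0],[-0.002,-0.003,0.067,0],[-0.002,-0.003,0.077,0],[-0.002,-0.003,0.083,0],[-0.002,-0.003,0.0855,0]]]}}

```text
t: 3.2
eef_pos: [0.5287, 0.0649, 0.0344]
eef_rot: [-0.0, 0.111, 0.994, -0.0]
contact_force: [0.1, 0.3, 0.3]
width: 0.068
grasp_force: 0.0
```

Request:
{"name": "arm_command", "arguments": {"plan": [[[-0.001,0,0,0],[-0.003,0,0,0],[-0.005,0,0,0],[-0.007,0,0,0],[-0.009,0,0,0],[-0.011,0,0,0],[-0.012,0,0,0],[-0.012,0,0,0]]]}}

```text
t: 4.2
eef_pos: [0.5405, 0.0623, 0.0346]
eef_rot: [-0.0, 0.111, 0.994, 0.0]
contact_force: [-0.6, -0.4, 1.0]
width: 0.0679
grasp_force: 0.0
```

```bash
python3 -c "
from h import *
to(-.1,-.001,.034)"
```

```text
t 4.2 gauge [-106.9   -1.7] z 34.6 yaw err deg 0.02 F gauge [-0.51 -0.56] 1.03 Mz [-0.01392307  0.00800548 -0.00646255] w 0.06793391255505879
shift [-0.0069  0.0007  0.0006]
```

Request:
{"name": "arm_command", "arguments": {"plan": [[[-0.001,0,0,0],[-0.0025,0,0,0],[-0.004,0,0,0],[-0.0055,0,0,0],[-0.007,0,0,0],[-0.0085,0,0,0],[-0.01,0,0,0],[-0.0115,0,0,0]]]}}

```text
t: 5.2
eef_pos: [0.5518, 0.0598, 0.0346]
eef_rot: [0.0, 0.111, 0.994, 0.0]
contact_force: [0.9, -0.2, 0.3]
width: 0.068
grasp_force: 0.1
```

Request:
{"name": "arm_command", "arguments": {"plan": [[[-0.0015,0,0,0],[-0.003,0,0,0],[-0.0045,0,0,0],[-0.006,0,0,0],[-0.0075,0,0,0],[-0.009,0,0,0],[-0.0105,0,0,0],[-0.012,0,0,0]]]}}

```text
t: 6.2
eef_pos: [0.5635, 0.0571, 0.0346]
eef_rot: [0.0, 0.111, 0.994, 0.0]
contact_force: [-0.5, 0.3, 0.1]
width: 0.0681
grasp_force: 0.1
```

```bash
python3 - <<'E'
from h import *
b=capture("side")[130:270,170:310]
cv2.imwrite("pics/s2.png",cv2.convertScaleAbs(cv2.resize(b,(560,560),interpolation=cv2.INTER_CUBIC),alpha=1.6))
st()
E
```

```text
t 6.25 gauge [-83.1  -1.7] z 34.7 yaw err deg 0.02 F gauge [ 0.99 -0.03] 0.32 Mz [ 0.01712482  0.03174852 -0.00179155] w 0.06763834741056371
```

View pics/s2.png

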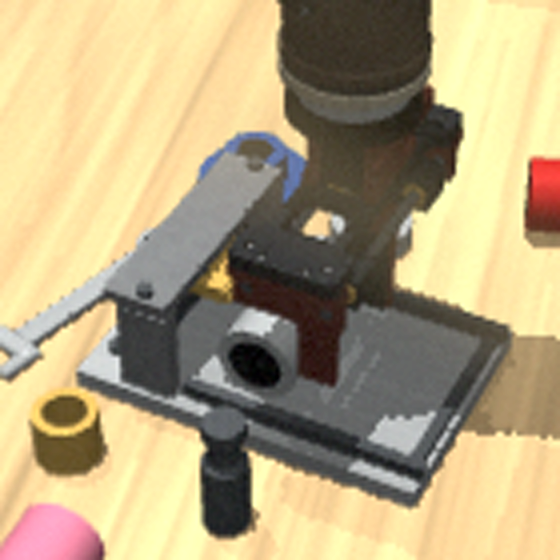

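The side view shows the pin rolled forward squarely ahead of the fingers, with the bore at (255,362) and the finger at (322,340). I'll continue slowly.

Request:
{"name": "arm_command", "arguments": {"plan": [[[-0.0015,0,0,0],[-0.003,0,0,0],[-0.0045,0,0,0],[-0.006,0,0,0],[-0.0075,0,0,0],[-0.009,0,0,0],[-0.0105,0,0,0],[-0.012,0,0,0]]]}}

```text
t: 7.25
eef_pos: [0.5752, 0.0545, 0.0346]
eef_rot: [0.0, 0.111, 0.994, 0.0]
contact_force: [-0.5, -0.3, 0.3]
width: 0.0681
grasp_force: 0.1
```

Request:
{"name": "arm_command", "arguments": {"plan": [[[-0.0006,0,0,0],[-0.0012,0,0,0],[-0.0018,0,0,0],[-0.0024,0,0,0],[-0.003,0,0,0],[-0.0036,0,0,0],[-0.0042,0,0,0],[-0.0048,0,0,0]]]}}

```text
t: 8.25
eef_pos: [0.5798, 0.0535, 0.0346]
eef_rot: [-0.0, 0.111, 0.994, 0.0]
contact_force: [-0.4, -0.5, 0.2]
width: 0.0679
grasp_force: 0.1
```

```bash
python3 - <<'E'
from h import *
st()
E
```

```text
t 8.25 gauge [-66.6  -1.7] z 34.6 yaw err deg 0.02 F gauge [-0.25 -0.54] 0.15 Mz [ 0.03484901  0.05049126 -0.00938476] w 0.06786901091314299
```

Request:
{"name": "arm_command", "arguments": {"plan": [[[-0.0006,0,0,0],[-0.0012,0,0,0],[-0.0018,0,0,0],[-0.0024,0,0,0],[-0.003,0,0,0],[-0.0036,0,0,0],[-0.0042,0,0,0],[-0.0048,0,0,0]]]}}

```text
t: 9.25
eef_pos: [0.5829, 0.0527, 0.0343]
eef_rot: [-0.002, 0.11, 0.994, -0.0]
contact_force: [-5.9, 1.5, 3.3]
width: 0.0679
grasp_force: 3.1
```

Request:
{"name": "arm_command", "arguments": {"plan": [[[-0.0005,0,0,0],[-0.001,0,0,0],[-0.0015,0,0,0],[-0.002,0,0,0],[-0.0025,0,0,0],[-0.003,0,0,0],[-0.0035,0,0,0],[-0.004,0,0,0]]]}}

```text
t: 10.25
eef_pos: [0.5864, 0.052, 0.0342]
eef_rot: [-0.002, 0.11, 0.994, -0.0]
contact_force: [-7.4, 1.5, 3.3]
width: 0.068
grasp_force: 3.7
```

```bash
python3 - <<'E'
from h import *
st()
E
```

```text
t 10.25 gauge [-59.8  -1.6] z 34.2 yaw err deg 0.04 F gauge [-7.53 -0.14] 3.29 Mz [0.37255534 1.59205216 0.02552875] w 0.06801913059005119
```

Request:
{"name": "arm_command", "arguments": {"plan": [[[-0.0004,0,0,0],[-0.0008,0,0,0],[-0.0012,0,0,0],[-0.0016,0,0,0],[-0.002,0,0,0],[-0.0024,0,0,0],[-0.0028,0,0,0],[-0.0032,0,0,0]]]}}

```text
t: 11.25
eef_pos: [0.5896, 0.0513, 0.0342]
eef_rot: [-0.002, 0.11, 0.994, -0.0]
contact_force: [-8.0, 1.2, 3.3]
width: 0.0682
grasp_force: 3.6
```

```bash
python3 - <<'E'
from h import *
st()
E
```

```text
t 11.25 gauge [-56.6  -1.6] z 34.2 yaw err deg 0.04 F gauge [-8.03 -0.62] 3.33 Mz [0.38940856 1.51601683 0.04589858] w 0.06819119561073067
```

Request:
{"name": "arm_command", "arguments": {"plan": [[[-0.0004,0,0,0],[-0.0008,0,0,0],[-0.0012,0,0,0],[-0.0016,0,0,0],[-0.002,0,0,0],[-0.0024,0,0,0],[-0.0028,0,0,0],[-0.0032,0,0,0]]]}}

```text
t: 12.25
eef_pos: [0.5929, 0.0505, 0.0343]
eef_rot: [-0.002, 0.111, 0.994, -0.0]
contact_force: [-6.8, 2.1, 3.8]
width: 0.0683
grasp_force: 3.4
```

Request:
{"name": "arm_command", "arguments": {"plan": [[[-0.0003,0,0,0],[-0.0006,0,0,0],[-0.0009,0,0,0],[-0.0012,0,0,0],[-0.0015,0,0,0],[-0.0018,0,0,0],[-0.0021,0,0,0],[-0.0024,0,0,0]]]}}

```text
t: 13.25
eef_pos: [0.5956, 0.0499, 0.0343]
eef_rot: [-0.001, 0.111, 0.994, -0.0]
contact_force: [-6.0, 0.8, 2.7]
width: 0.0678
grasp_force: 2.8
```

Request:
{"name": "arm_command", "arguments": {"plan": [[[-0.0003,0,0,0],[-0.0006,0,0,0],[-0.0009,0,0,0],[-0.0012,0,0,0],[-0.0014,0,0,0],[-0.0016,0,0,0],[-0.0018,0,0,0],[-0.002,0,0,0]]]}}

```text
t: 14.25
eef_pos: [0.5974, 0.0495, 0.0343]
eef_rot: [-0.001, 0.111, 0.994, -0.0]
contact_force: [-5.4, 1.4, 2.5]
width: 0.0681
grasp_force: 3.0
```

```bash
python3 - <<'E'
from h import *
st()
E
```

```text
t 14.25 gauge [-48.5  -1.7] z 34.3 yaw err deg 0.04 F gauge [-5.58  0.19] 2.49 Mz [0.35999825 1.26246823 0.02587921] w 0.06814483833530241
```

Request:
{"name": "arm_command", "arguments": {"plan": [[[-0.0003,0,0,0],[-0.0006,0,0,0],[-0.0009,0,0,0],[-0.0012,0,0,0],[-0.0014,0,0,0],[-0.0016,0,0,0],[-0.0018,0,0,0],[-0.002,0,0,0]]]}}

```text
t: 15.25
eef_pos: [0.5994, 0.049, 0.0343]
eef_rot: [-0.001, 0.111, 0.994, -0.0]
contact_force: [-6.1, 1.1, 2.6]
width: 0.068
grasp_force: 3.0
```

Request:
{"name": "arm_command", "arguments": {"plan": [[[-0.0003,0,0,0],[-0.0006,0,0,0],[-0.0009,0,0,0],[-0.0012,0,0,0],[-0.0014,0,0,0],[-0.0016,0,0,0],[-0.0018,0,0,0],[-0.002,0,0,0]]]}}

```text
t: 16.25
eef_pos: [0.6013, 0.0486, 0.0343]
eef_rot: [-0.001, 0.111, 0.994, -0.0]
contact_force: [-5.8, 1.5, 2.2]
width: 0.0679
grasp_force: 3.0
```

Request:
{"name": "arm_command", "arguments": {"plan": [[[-0.0003,0,0,0],[-0.0006,0,0,0],[-0.0009,0,0,0],[-0.0012,0,0,0],[-0.0014,0,0,0],[-0.0016,0,0,0],[-0.0018,0,0,0],[-0.002,0,0,0]]]}}

```text
t: 17.25
eef_pos: [0.6033, 0.0482, 0.0343]
eef_rot: [-0.001, 0.111, 0.994, -0.0]
contact_force: [-5.8, 1.6, 3.2]
width: 0.0679
grasp_force: 2.9
```

Request:
{"name": "arm_command", "arguments": {"plan": [[[-0.0003,0,0,0],[-0.0006,0,0,0],[-0.0009,0,0,0],[-0.0012,0,0,0],[-0.0014,0,0,0],[-0.0016,0,0,0],[-0.0018,0,0,0],[-0.002,0,0,0]]]}}

```text
t: 18.25
eef_pos: [0.6053, 0.0477, 0.0343]
eef_rot: [-0.001, 0.111, 0.994, 0.0]
contact_force: [-6.8, 0.9, 2.3]
width: 0.0685
grasp_force: 3.0
```

Request:
{"name": "arm_command", "arguments": {"plan": [[[-0.0003,0,0,0],[-0.0006,0,0,0],[-0.0009,0,0,0],[-0.0012,0,0,0],[-0.0014,0,0,0],[-0.0016,0,0,0],[-0.0018,0,0,0],[-0.002,0,0,0]]]}}

```text
t: 19.25
eef_pos: [0.6072, 0.0473, 0.0343]
eef_rot: [-0.001, 0.111, 0.994, 0.0]
contact_force: [-6.0, 2.3, 2.8]
width: 0.0682
grasp_force: 3.0
```

Request:
{"name": "arm_command", "arguments": {"plan": [[[-0.0003,0,0,0],[-0.0006,0,0,0],[-0.0009,0,0,0],[-0.0012,0,0,0],[-0.0014,0,0,0],[-0.0016,0,0,0],[-0.0018,0,0,0],[-0.002,0,0,0]]]}}

```text
t: 20.25
eef_pos: [0.6092, 0.0468, 0.0343]
eef_rot: [-0.001, 0.111, 0.994, -0.0]
contact_force: [-3.9, 0.5, 2.6]
width: 0.0679
grasp_force: 2.9
```

Request:
{"name": "arm_command", "arguments": {"plan": [[[-0.0003,0,0,0],[-0.0006,0,0,0],[-0.0009,0,0,0],[-0.0012,0,0,0],[-0.0014,0,0,0],[-0.0016,0,0,0],[-0.0018,0,0,0],[-0.002,0,0,0]]]}}

```text
t: 21.25
eef_pos: [0.6096, 0.0468, 0.034]
eef_rot: [-0.003, 0.11, 0.994, 0.0]
contact_force: [-11.0, 2.3, 5.4]
width: 0.0684
grasp_force: 5.2
```

```bash
python3 - <<'E'
from h import *
b=capture("side")[130:270,170:310]
cv2.imwrite("pics/s3.png",cv2.convertScaleAbs(cv2.resize(b,(560,560),interpolation=cv2.INTER_CUBIC),alpha=1.6))
st()
E
```

```text
t 21.3 gauge [-36.   -1.6] z 33.9 yaw err deg 0.04 F gauge [-11.09   0.09] 4.15 Mz [ 0.52827273  2.14557999 -0.03977364] w 0.06778723529836823
```

View pics/s3.png

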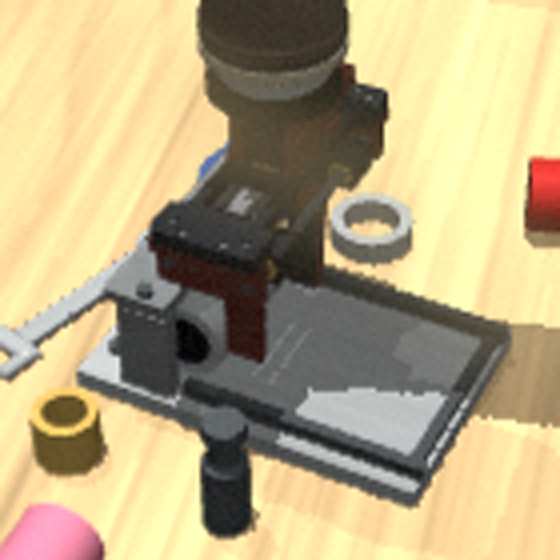

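The pin has stopped: a 2 mm command moved it only 0.4 mm and the push rose from about 4 to 11 N. Finger-pad force rose in proportion. The implied axis at gauge x ≈ -1 mm lies inside the home range, and the side view shows the pin under the bridge (bore at (190,340)). I'll press to 14 N and hold.

Request:
{"name": "arm_command", "arguments": {"plan": [[[-0.0002,0,0,0],[-0.0004,0,0,0],[-0.0006,0,0,0],[-0.0006,0,0,0],[-0.0006,0,0,0],[-0.0006,0,0,0],[-0.0006,0,0,0],[-0.0006,0,0,0]]]}}

```text
t: 22.3
eef_pos: [0.6096, 0.0468, 0.0338]
eef_rot: [-0.004, 0.11, 0.994, 0.0]
contact_force: [-11.4, 2.0, 5.4]
width: 0.0681
grasp_force: 5.7
```

```bash
python3 - <<'E'
from h import *
for i in range(4): capture("side"); st()
E
```

```text
t 22.35 gauge [-36.   -1.6] z 33.8 yaw err deg 0.05 F gauge [-11.45  -0.58] 6.1 Mz [ 0.54170965  2.45261697 -0.091357  ] w 0.06813132307462347
t 22.4 gauge [-36.   -1.6] z 33.9 yaw err deg 0.05 F gauge [-10.84  -0.02] 5.82 Mz [ 0.52164779  2.42375921 -0.06922157] w 0.06790461299199545
t 22.45 gauge [-36.   -1.6] z 33.8 yaw err deg 0.05 F gauge [-11.02   0.05] 5.92 Mz [ 0.53011449  2.51331087 -0.04405786] w 0.06772068455232395
t 22.5 gauge [-36.   -1.6] z 33.9 yaw err deg 0.05 F gauge [-11.1   0.4] 5.6 Mz [ 0.52184573  2.49210148 -0.02279659] w 0.06799158328072288
```

Request:
{"name": "arm_command", "arguments": {"plan": [[[-0.0002,0,0,0],[-0.0004,0,0,0],[-0.0006,0,0,0],[-0.0007,0,0,0],[-0.0007,0,0,0],[-0.0007,0,0,0],[-0.0007,0,0,0],[-0.0007,0,0,0]]]}}

```text
t: 23.5
eef_pos: [0.6097, 0.0468, 0.0337]
eef_rot: [-0.004, 0.11, 0.994, 0.0]
contact_force: [-12.4, 2.3, 6.7]
width: 0.0681
grasp_force: 6.6
```

```bash
python3 - <<'E'
from h import *
for i in range(4): capture("side"); st()
E
```

```text
t 23.55 gauge [-36.   -1.6] z 33.7 yaw err deg 0.05 F gauge [-12.19   0.59] 6.29 Mz [ 0.56102793  2.8580332  -0.10174212] w 0.067723403574278
t 23.6 gauge [-36.   -1.6] z 33.7 yaw err deg 0.05 F gauge [-13.67  -0.12] 6.0 Mz [ 0.57541398  2.86781478 -0.08943139] w 0.0682076392789317
t 23.65 gauge [-36.   -1.6] z 33.7 yaw err deg 0.05 F gauge [-12.75  -0.27] 5.89 Mz [ 0.55132583  2.89107487 -0.04937381] w 0.0678960165515028
t 23.7 gauge [-36.   -1.6] z 33.7 yaw err deg 0.05 F gauge [-14.07  -0.21] 7.17 Mz [ 0.5888043   2.90336613 -0.15597573] w 0.06804549475050954
```

Request:
{"name": "arm_command", "arguments": {"plan": [[[-0.0002,0,0,0],[-0.0003,0,0,0],[-0.0003,0,0,0],[-0.0003,0,0,0],[-0.0003,0,0,0],[-0.0003,0,0,0],[-0.0003,0,0,0],[-0.0003,0,0,0]]]}}

```text
t: 24.7
eef_pos: [0.6097, 0.0468, 0.0337]
eef_rot: [-0.004, 0.11, 0.994, 0.0]
contact_force: [-14.3, 2.8, 6.7]
width: 0.0679
grasp_force: 7.0
```

```bash
python3 - <<'E'
from h import *
for i in range(8): capture("side"); st()
E
```

```text
t 24.75 gauge [-35.9  -1.6] z 33.7 yaw err deg 0.06 F gauge [-14.27  -0.42] 7.13 Mz [ 0.6251607   2.96882377 -0.12841133] w 0.06831207440745574
t 24.8 gauge [-36.   -1.6] z 33.7 yaw err deg 0.05 F gauge [-13.32  -0.38] 6.94 Mz [ 0.65197356  2.96971012 -0.11117665] w 0.06793754132082593
t 24.85 gauge [-36.   -1.6] z 33.7 yaw err deg 0.06 F gauge [-13.99  -0.09] 6.74 Mz [ 0.69706146  3.00870974 -0.11477066] w 0.06789284874796254
t 24.9 gauge [-36.   -1.6] z 33.7 yaw err deg 0.05 F gauge [-14.4   -0.11] 6.29 Mz [ 0.58103942  3.04515213 -0.15335966] w 0.06816793214114002
t 24.95 gauge [-36.   -1.6] z 33.7 yaw err deg 0.05 F gauge [-13.5    0.49] 7.27 Mz [ 0.5889955   3.00268966 -0.13097668] w 0.06829049100865958
t 25.0 gauge [-36.   -1.6] z 33.7 yaw err deg 0.06 F gauge [-13.68   0.14] 7.62 Mz [ 0.64484616  2.98602429 -0.10497243] w 0.06815057192276362
t 25.05 gauge [-36.   -1.6] z 33.7 yaw err deg 0.06 F gauge [-13.84  -0.25] 8.18 Mz [ 0.66106359  3.04426204 -0.07015629] w 0.06811158478100682
t 25.1 gauge [-36.   -1.6] z 33.6 yaw err deg 0.06 F gauge [-14.19  -1.41] 6.86 Mz [ 0.56518595  3.08760174 -0.10981667] w 0.06806881181965711
```

The push is steady at about 13.9 N. I'll hold a little longer, then back off slowly.

Request:
{"name": "arm_command", "arguments": {"plan": [[[0,0,0,0],[0,0,0,0],[0,0,0,0],[0,0,0,0],[0,0,0,0],[0,0,0,0],[0,0,0,0],[0,0,0,0]]]}}

```text
t: 26.1
eef_pos: [0.6096, 0.0468, 0.0336]
eef_rot: [-0.004, 0.11, 0.994, -0.0]
contact_force: [-13.8, 2.3, 7.0]
width: 0.0679
grasp_force: 7.0
```

Request:
{"name": "arm_command", "arguments": {"plan": [[[0.0007,0,0,0],[0.0015,0,0,0],[0.0025,0,0,0],[0.0035,0,0,0],[0.005,0,0,0],[0.008,0,0,0],[0.012,0,0,0],[0.017,0,0,0]]]}}

```text
t: 27.1
eef_pos: [0.5977, 0.0494, 0.0349]
eef_rot: [0.0, 0.111, 0.994, 0.0]
contact_force: [0.2, -0.4, 0.2]
width: 0.0679
grasp_force: 0.0
```

Request:
{"name": "arm_command", "arguments": {"plan": [[[0.007,0,0,0],[0.016,0,0,0],[0.027,0,0,0],[0.038,0,0,0],[0.05,0,0,0],[0.06,0,0,0],[0.066,0,0,0],[0.068,0,0,0]]]}}

```text
t: 28.1
eef_pos: [0.5309, 0.0646, 0.0347]
eef_rot: [0.0, 0.111, 0.994, 0.0]
contact_force: [-0.5, -0.4, 0.3]
width: 0.0682
grasp_force: 0.0
```

Request:
{"name": "arm_command", "arguments": {"plan": [[[0,0,-0.01,0],[0,0,-0.03,0],[0,0,-0.06,0],[0.01,0,-0.09,0],[0.04,0,-0.12,0],[0.08,0,-0.14,0],[0.11,0,-0.15,0],[0.12,0,-0.15,0]]]}}

```text
t: 29.1
eef_pos: [0.4138, 0.0912, 0.186]
eef_rot: [0.001, 0.11, 0.994, 0.001]
contact_force: [1.3, 0.3, 0.3]
width: 0.068
grasp_force: 0.0
```

```bash
python3 - <<'E'
from h import *
a=capture("top")[130:270,190:330];b=capture("side")[130:270,170:310]
f=lambda a:cv2.convertScaleAbs(cv2.resize(a,(400,400),interpolation=cv2.INTER_CUBIC),alpha=1.6)
cv2.imwrite("pics/both4.png",np.hstack([f(a),f(b)]))
st()
E
```

```text
t 29.2 gauge [-236.4   -1.6] z 185.0 yaw err deg 0.05 F gauge [-0.29 -0.15] -1.11 Mz [-0.04860391 -0.03391321 -0.01534743] w 0.06801671437787334
```

View pics/both4.png

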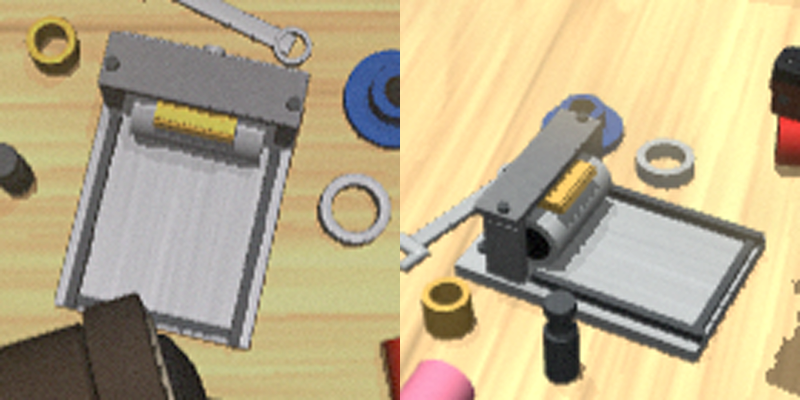

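The top half shows the pin under the shoe with its near edge from (135,148) to (257,163). The side half shows the bore at (540,243). The other parts have not moved. Next I'll zoom in to check that the pin sits square.

```bash
python3 - <<'E'
from h import *
a=capture("top")[155:195,220:300]
cv2.imwrite("pics/z5.png",cv2.convertScaleAbs(cv2.resize(a,(800,400),interpolation=cv2.INTER_CUBIC),alpha=1.8))
E
```

```text
(no output)
```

View pics/z5.png

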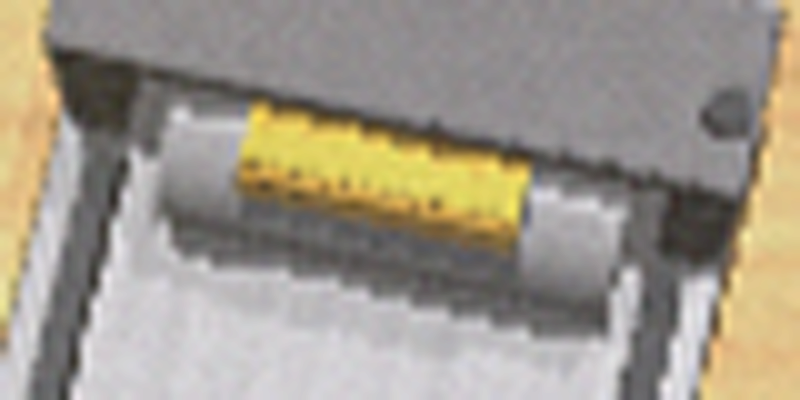

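The pin's near edge, from (165,210) to (605,300), slopes 0.205. The bridge edge slopes 0.21 and the shoe edge 0.218, so the pin is square.

```bash
python3 -c "
from workcell import *
print(hand_in())"
```

```text
the job is handed in; nothing more can be done
None
```

The pin is rolled home and left squarely against the stop plate, found by feel with its axis at about gauge x = -1 mm, after more than a second's press at about 14 N (highest horizontal reading 14.6 N); the other parts look undisturbed in the final pictures, and the job was handed in at about 29 s.

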